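# Hold a spring clip gaping over the recipe card's edge

## Robot

A 6-joint arm with a two-finger parallel gripper is mounted at the origin on a cart in front of the work surface, level with it; the furniture and walls round the work are solid. World frame = base frame: x ahead of the robot, y to its left, z up, the work surface at z = 0. Lengths are in m, angles in rad, forces in N, time in s.
With the tool pointing down it reaches from about 0.35 to 0.725 m from the base axis. Payload 6 kg.
Tool frame: the origin (TCP) lies between the finger pads; the fingertips stand 22 mm ahead of it and the grasp point (between the pads) lies 3 mm ahead of it (manip.tcp_to_tips is the distance from the TCP to the fingertips, in m); x points along the fingers, y is the direction in which the jaws open and shut, and the axes are right-handed (so a half turn about x gives the same grasp; the last joint's range is limited). The gripper opens to 85 mm and grips with 20 to 120 N. Pads are 22 mm wide; open, the fingers measure 114 mm over their backs; the gripper's body (76 mm by 85 mm) begins 54 mm behind the grasp point. The pads swing forward as they close: fully open they stand 13 mm farther back than shut.
Start: joints at [-0.888, 0.04, 0.085, 0, -1.615, -0.334], TCP at [0.205, -0.564, 0.215] pointing down, gripper open.
Joint ranges: [-2.56, 2.56], [-1.29, 2.01], [-1.08, 1.49], [-3.29, 1.98], [-2.81, -0.18], [-2.99, 2.99]. Speed limits (rad/s): [2.57, 2.57, 3.01, 3.14, 3.14, 3.14].

## Interface

Orientations are given as a unit quaternion [x, y, z, w].
In Python, from workcell import manip gives the robot as it stands.
- The arm moves only by the tool jog_arm, never from a script. Its argument "deltas" is a list of rows, each a list of 7 numbers: the finger opening in mm, from 0 to 85.4, then the shift along the tool's x, y, z in units of 25 mm (1.0 is 25 mm), then the turn, a rotation vector about the tool's x, y, z in units of 6 degrees (1.0 is 6 degrees). In form: [[grip, x, y, z, rx, ry, rz], ...]. A call has 1 to 20 rows; each row is the pose to reach, as a shift and turn from the pose commanded when the call began, along the tool's axes at that moment; what a row does not reach only later rows make up. A row lasts 1/10 s, in which the tool goes at most 50 mm and 8.59 degrees, less where a joint would pass 70% of its speed; a pose out of reach is approached as far as the arm can. A call with a gripper value outside its range is refused whole. The fingers move at their own pace and stop on an object; the grip force is fixed at half the most. Time passes only in rows, so rows that repeat a pose let the fingers close. It gives the time, the measured TCP pose, the force and the opening at its end, in the units of the state.
- manip.get_obs(): the state, without advancing time (a new reading comes with each control period).
- manip.snapshot(name): name is "scene" or "top"; returns a dict with "color" (400x640x3 uint8, red, green, blue), "depth" (400x640 float32, m along the optical axis (not along the pixel's ray), 0 where there is no reading), "intrinsics" (3x3 intrinsics, pixels), "dist_coeffs" ([k1, k2, p1, p2, k3] as OpenCV has them; the pictures are not rectified), "T" (4x4, takes a point from camera to world coordinates). Camera axes: x right, y down, z forward; pixel columns grow to the right and rows downward; lengths in m; the calibration is good to about 2 mm. A picture is of the moment at which its call begins.
- manip.job_done(): hands the job in, once; it reports no verdict.
The state is a dict: "time": time; "joint_positions": joint angles; "qd": joint speeds; "joint_efforts": joint torques, N m; "position": TCP position; "tcp_rot": TCP orientation; "contact_force": force on the tool from outside, world axes, zero at the start; "wrist_torque": the same for the moment, N m; "gripper_width": finger opening in m.
Only numpy, scipy, OpenCV 4.12 (cv2) and the standard library are available. Lean on these libraries where they do the work, as an engineer would, in place of code of your own. Each camera call takes 0.05 s, during which the arm holds its last target. There are 200 camera calls.

## Task

Pick up the red spring clip by its handles, squeeze it well open, and bring its gaping jaws over the right-hand edge of the recipe card, about half-way up, with one jaw in front of the card and one behind it, so that the edge is well inside the mouth but neither jaw touches the card. Stay there and finish while still holding the clip squeezed open, so that I can slip a shopping list in beside the card; do not bump the card or its stand, and leave everything else on the worktop where it is.

Things in the scene. Friction and masses are not known exactly. Their poses are not given: they have to be found in the camera images.
- clip_pinch (a point): Red spring clip's pinch point: midway between the rounded ends of its two handles, 12 mm above its underside. x runs level along the clip to the jaw tips (91 mm ahead shut, 88 mm fully open), y across it, the way the handles are squeezed (+y: left half), z up. Handles 48 mm wide over their outsides when shut, 23 mm fully squeezed; they end 5 mm behind this point. Grasp here from above.
- tip_left (a point): Rubber-lipped inner face of the tip of the clip's left (+y) jaw, half-way up. 1 mm from the right tip when shut, 29 mm when fully open. Squeezing the handles spreads the jaws: the spring yields from about 5 N on each handle and takes about 12 N at the stop (fully open, harder squeezing does no harm); it shuts again if the squeeze slackens.
- tip_right (a point): The same on the clip's right jaw (its -y side).
- card_stand: Stiff cream recipe card with a green band and a picture, upright in a wooden foot; fixed. Card 130 mm wide (y), 4 mm thick (x), top 166 mm above the worktop; foot 56 mm (x) by 96 mm (y), 24 mm high, so the card overhangs it 17 mm each side. Origin: centre of the foot's underside; x away from the robot (picture faces -x), y along the card to the robot's left, z up.
- card_edge (a point): Middle of the card's upright right-hand edge (right as the robot sees it, towards -y), 90 mm above the worktop, 65 mm from the stand origin along -y. Axes as card_stand, so +y points from this edge into the card.
- sardine_tin: bystander: flat tin with a turquoise lid, 63x105x26 mm; origin at the centre of its underside
- mug: bystander: white mug with blue-green stripes, 78 mm wide, 116 mm over the handle, 101 mm tall; origin at the centre of its underside
- spice_green: bystander: spice jar with red cap and green label, 45 mm wide, 106 mm tall; origin at the centre of its underside
- spice_brown: bystander: spice jar with red cap and brown label, 45 mm wide, 106 mm tall; origin at the centre of its underside
- pepper_mill: bystander: dark wooden pepper mill, 58 mm wide, 170 mm tall; origin at the centre of its underside
- tin: bystander: turquoise food tin, 75 mm wide, 58 mm tall; origin at the centre of its underside
- clip: The same red spring clip, lying on its side with the hinge pin upright: 100 mm long, 48 mm wide over the handles, 24 mm tall, about 80 g. Origin on the pin at its underside (42 mm ahead of clip_pinch and 12 mm below it); axes as clip_pinch.

How it is judged:
By the outcome, as a careful person would: the job done as asked, in the order asked, and still so for the second after the job is handed in, while the arm keeps its last pose, push and grip.
It also fails if it takes over 32 s, if anything falls off the work surface, if the arm or the gripper's body presses on something with over 40 N, if the wrist force passes 120 N, or if a joint passes its speed limit or range.

## Working session

There is one attempt and no reset: what is moved stays moved. The work goes in short steps, Python scripts to look and compute and a tool call to move; the robot and the scene stay as the last step left them, time stands still between calls to the robot, and variables do not carry over. Pictures are saved under pics/ and viewed, on a budget of 10 in all, crops included, one or two more only if the job needs it, and the job is handed in when it is done.

Besides the shell and the picture viewer there is one more tool, called after "Request:" as name(argument=value, ...) on one line, values as JSON. jog_arm: Moves the arm, as the interface text tells. Its arguments: {"type":"object","properties":{"deltas":{"type":"array","items":{"type":"array","items":{"type":"number"}}}},"required":["deltas"]}

```bash
mkdir -p pics; cat > h.py <<'E'
import numpy as np, cv2
from workcell import manip
def snap(n):
    s=manip.snapshot(n); return s
def save(s,name,crop=None,scale=1):
    im=cv2.cvtColor(s["color"],cv2.COLOR_RGB2BGR)
    if crop: im=im[crop[1]:crop[3],crop[0]:crop[2]]
    cv2.imwrite(f"pics/{name}.png",cv2.resize(im,None,fx=scale,fy=scale,interpolation=cv2.INTER_CUBIC))
def rays(s,px):
    p=cv2.undistortPoints(np.float64(px).reshape(-1,1,2),s["intrinsics"],np.float64(s["dist_coeffs"])).reshape(-1,2)
    return np.c_[p,np.ones(len(p))]
def onplane(s,px,z):
    T=np.array(s["T"]);d=rays(s,px)@T[:3,:3].T;o=T[:3,3]
    return o+d*((z-o[2])/d[:,2])[:,None]
def cloud(s):
    h,w=s["depth"].shape;u,v=np.meshgrid(np.arange(w),np.arange(h))
    T=np.array(s["T"]);c=rays(s,np.c_[u.ravel(),v.ravel()])*s["depth"].reshape(-1,1)
    return (c@T[:3,:3].T+T[:3,3]).reshape(h,w,3)
E
python3 - <<'E'
from h import *
a=snap("scene");b=snap("top")
save(a,"s0");save(b,"t0")
o=manip.get_obs();print(o)
for s in(a,b):print(np.round(s["T"],3).tolist(),s["intrinsics"])
E
```

```text
{'time': 0.1, 'joint_positions': array([-8.88294816e-01,  4.07878839e-02,  8.39215780e-02, -4.09216010e-04,
       -1.61548199e+00, -3.33689449e-01]), 'qd': array([ 0.0002655 , -0.00190326,  0.00401122,  0.00085653, -0.00033854,
       -0.00023628]), 'joint_efforts': array([-4.21672419e-03, -3.69346726e+01,  3.48283303e+01,  6.95180476e+00,
       -4.49425512e-03,  2.13335142e-05]), 'position': array([ 0.20502791, -0.56355193,  0.21386408]), 'tcp_rot': array([-0.12215594,  0.69651916,  0.12325536,  0.69623782]), 'contact_force': array([-0.29295556, -0.44936893, -1.00133584]), 'wrist_torque': array([-0.05037329,  0.05250726,  0.0230269 ]), 'gripper_width': 0.0850507366240236}
[[0.658, -0.371, 0.655, -0.446], [-0.753, -0.333, 0.567, -0.895], [0.008, -0.867, -0.499, 0.872], [0.0, 0.0, 0.0, 1.0]] [[506.24960348   0.         314.34860161]
 [  0.         506.24960348 199.33310745]
 [  0.           0.           1.        ]]
[[0.003, -0.987, 0.163, 0.378], [-1.0, -0.002, 0.006, 0.008], [-0.006, -0.163, -0.987, 1.333], [0.0, 0.0, 0.0, 1.0]] [[386.18388361   0.         313.63405936]
 [  0.         386.18388361 198.28207228]
 [  0.           0.           1.        ]]
```

View pics/s0.png

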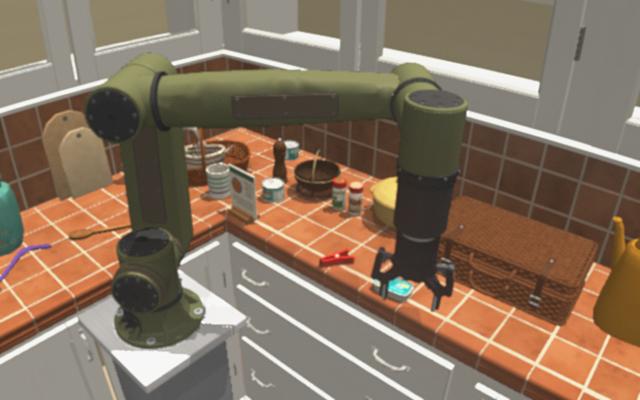

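View pics/t0.png

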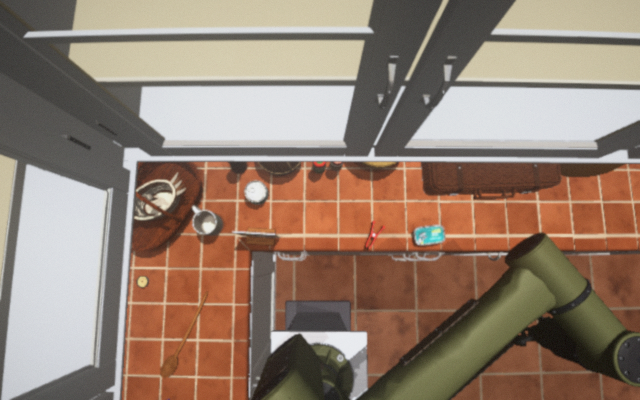

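The scene view shows the clip at about (337,258), the card at (242,193) and the sardine tin at (393,288). In the top view the clip is at (373,236), the card at (256,236) and the sardine tin at (430,235).

```bash
python3 - <<'E'
from h import *
a=snap("scene");b=snap("top")
for n,s,box in(("s",a,(300,235,370,280)),("t",b,(350,210,400,260))):
    hsv=cv2.cvtColor(s["color"],cv2.COLOR_RGB2HSV).astype(int)
    H,S,V=hsv[...,0],hsv[...,1],hsv[...,2]
    m=((H<4)|(H>172))&(S>190)&(V>90)
    k=np.zeros_like(m);k[box[1]:box[3],box[0]:box[2]]=1;m&=k
    v,u=np.nonzero(m);P=onplane(s,np.c_[u,v],0.022)[:,:2]
    c=P.mean(0);w,E=np.linalg.eigh(np.cov((P-c).T));ax=E[:,1]
    t=(P-c)@ax;q=(P-c)@E[:,0]
    print(n,len(u),c.round(4),"axis",np.degrees(np.arctan2(ax[1],ax[0])),t.min(),t.max())
    for lo in np.arange(-.055,.055,.01):
        i=(t>=lo)&(t<lo+.01)
        if i.any():print(round(lo,3),i.sum(),q[i].min().round(4),q[i].max().round(4))
    D=cloud(s);print("clip depth pts z",np.percentile(D[m][:,2],[5,50,95]).round(4),np.median(D[m],0).round(4))
    # card cloud
    k=(D[...,2]>.05)&(D[...,2]<.175)&(D[...,1]>0.05)&(D[...,1]<.4)&(D[...,0]>.3)&(D[...,0]<.5)
    Q=D[k];print("card",len(Q))
    if len(Q)>20: print(np.percentile(Q,[1,10,50,90,99],axis=0).round(3).tolist())
save(a,"s1",(215,150,375,290),5)
save(b,"t1",(220,205,460,265),3.3)
E
```

```text
s 120 [ 0.4664 -0.188 ] axis 151.2435457043194 -0.045296399099716264 0.042022591992051904
-0.055 1 0.0162 0.0162
-0.045 9 -0.0226 0.0196
-0.035 15 -0.02 0.0148
-0.025 20 -0.0184 0.0139
-0.015 9 -0.005 0.0101
-0.005 7 -0.0117 0.0097
0.005 17 -0.0126 0.0078
0.015 18 -0.0129 0.0093
0.025 14 -0.0069 0.0099
0.035 10 -0.0079 0.007
clip depth pts z [0.0068 0.021  0.0259] [ 0.4643 -0.1855  0.021 ]
card 1078
[[0.459, 0.133, 0.051], [0.461, 0.145, 0.06], [0.465, 0.212, 0.099], [0.478, 0.348, 0.155], [0.498, 0.384, 0.167]]
t 1 [ 0.4419 -0.1612] axis nan nan nan
clip depth pts z [0.0245 0.0245 0.0245] [ 0.4418 -0.1609  0.0245]
card 254
[[0.459, 0.134, 0.051], [0.46, 0.151, 0.061], [0.465, 0.236, 0.101], [0.486, 0.382, 0.166], [0.498, 0.399, 0.17]]<stdin>:9: RuntimeWarning: Degrees of freedom <= 0 for slice
  c *= np.true_divide(1, fact)
  c *= np.true_divide(1, fact)
```

View pics/s1.png

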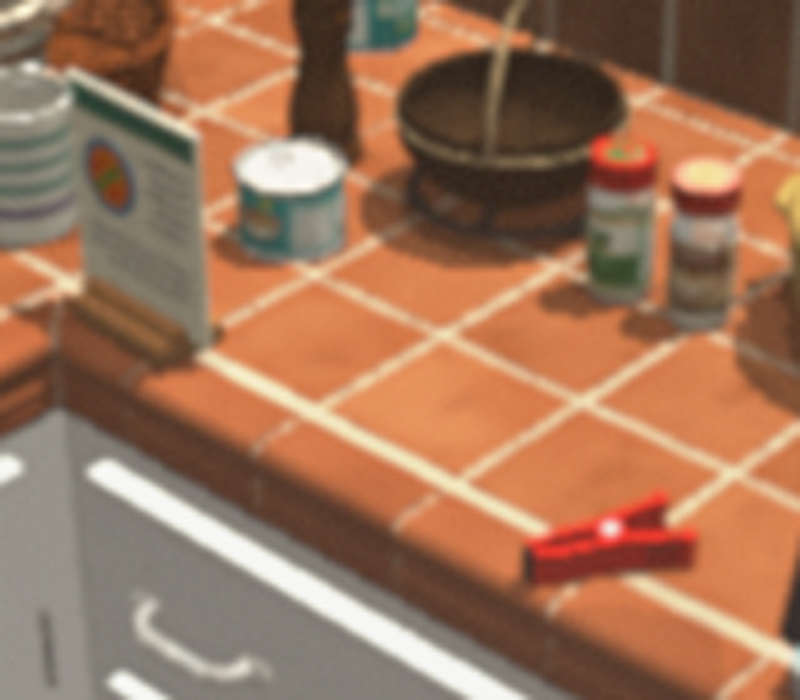

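View pics/t1.png

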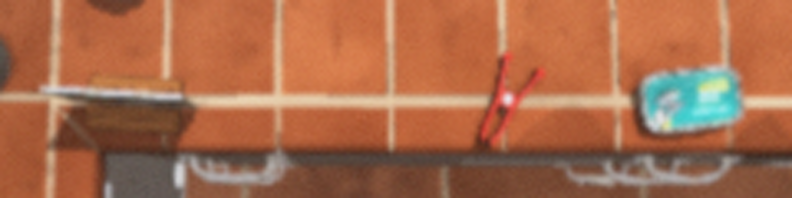

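The scene crop shows the clip's jaw end at crop (527,565), its pin at (610,527), and its handle ends at (665,497) and (693,545). In the top crop the jaws are at (487,140), the pin at (507,100), and the handle ends at (507,57) and (541,71). The card's right edge is clear of clutter.

```bash
cat > m.py <<'E'
from h import *
from scipy.spatial.transform import Rotation as R
if __name__=="__main__":
    a=snap("scene");b=snap("top")
    def red(s,box):
        f=s["color"].astype(float);r,g,bl=f[...,0],f[...,1],f[...,2]
        m=(g/(r+1)<.28)&(r>90); k=np.zeros_like(m);k[box[1]:box[3],box[0]:box[2]]=1
        return m&k
    for n,s,box in(("s",a,(300,235,370,280)),("t",b,(355,215,395,255))):
        m=red(s,box);D=cloud(s)
        P=D[m];P=P[(P[:,2]>.015)&(P[:,2]<.03)][:,:2]
        print(n,m.sum(),len(P))
        c=P.mean(0);w,E=np.linalg.eigh(np.cov((P-c).T));ax=E[:,1]*np.sign(E[1,1])
        t=(P-c)@ax;q=(P-c)@np.array([-ax[1],ax[0]])
        print(c.round(4),np.degrees(np.arctan2(ax[1],ax[0])).round(1),t.min().round(4),t.max().round(4))
        for lo in np.arange(-.055,.055,.01):
            i=(t>=lo)&(t<lo+.01)
            if i.any():print(lo.round(3),i.sum(),q[i].min().round(4),q[i].max().round(4))
    px=lambda L,x0,y0,k:[(x0+(u+.5)/k-.5,y0+(v+.5)/k-.5) for u,v in L]
    print("s pts",onplane(a,px([(610,527),(665,497),(693,540),(527,550)],215,150,5),.024)[:,:2].round(4).tolist())
    print("t pts",onplane(b,px([(507,100),(507,57),(541,71),(487,140)],220,205,3.3),.024)[:,:2].round(4).tolist())
    # card
    for n,s in(("s",a),("t",b)):
        D=cloud(s).reshape(-1,3);Q=D[(D[:,2]>.05)&(D[:,2]<.164)&(D[:,1]>.1)&(D[:,1]<.29)&(D[:,0]>.44)&(D[:,0]<.49)]
        for _ in range(4):
            p=np.polyfit(Q[:,1],Q[:,0],1);r=Q[:,0]-np.polyval(p,Q[:,1]);Q=Q[abs(r)<2.5*r.std()]
        print("card",n,len(Q),"x=",p,"std",r.std(),"y",np.percentile(Q[:,1],[0,1,2,98,99,100]).round(4))
    o=manip.get_obs();M=R.from_quat(o["tcp_rot"]).as_matrix();print(M.round(3))
E
python3 m.py
```

```text
s 68 58
[ 0.4633 -0.1875] 152.0 -0.0437 0.0402
-0.045 4 -0.0219 0.0181
-0.035 7 -0.0196 0.0118
-0.025 9 -0.0144 0.0155
-0.015 4 0.0053 0.0102
-0.005 7 -0.0116 0.0073
0.005 9 -0.0145 0.0114
0.015 6 -0.0108 0.006
0.025 9 -0.011 0.0061
0.035 3 -0.0089 0.0013
t 0 0m.py:13: RuntimeWarning: Mean of empty slice.
  c=P.mean(0);w,E=np.linalg.eigh(np.cov((P-c).T));ax=E[:,1]*np.sign(E[1,1])
  ret = um.true_divide(
  avg = a.mean(axis, **keepdims_kw)
m.py:13: RuntimeWarning: Degrees of freedom <= 0 for slice
  c=P.mean(0);w,E=np.linalg.eigh(np.cov((P-c).T));ax=E[:,1]*np.sign(E[1,1])
  c *= np.true_divide(1, fact)
  c *= np.true_divide(1, fact)
Traceback (most recent call last):
  File "m.py", line 15, in <module>
    print(c.round(4),np.degrees(np.arctan2(ax[1],ax[0])).round(1),t.min().round(4),t.max().round(4))
                                                                  ~~~~~^^
ValueError: zero-size array to reduction operation minimum which has no identity
```

```bash
sed -i 's/(g\/(r+1)<.28)&(r>90)/(g\/(r+1)<(.28 if s is a else .36))\&(r>90)/; s/        print(n,m.sum(),len(P))/        print(n,m.sum(),len(P))\n        if len(P)<5: continue/' m.py; python3 m.py
python3 - <<'E'
from h import *
s=snap("top");f=s["color"].astype(int)
print(f[222:250:3,364:388:2].tolist()[3])
E
```

```text
s 66 52
[ 0.4635 -0.1883] 154.5 -0.0446 0.0409
-0.045 5 -0.0226 0.0192
-0.035 5 -0.0171 0.0149
-0.025 5 -0.0169 0.0121
-0.015 7 0.0004 0.0072
-0.005 6 -0.0162 0.0093
0.005 6 -0.0099 0.004
0.015 8 -0.0114 0.0086
0.025 7 -0.0129 0.0034
0.035 3 -0.0097 0.0029
t 11 11
[ 0.4731 -0.1852] 138.8 -0.0431 0.042
-0.045 3 0.0084 0.0111
-0.035 1 -0.0256 -0.0256
-0.005 1 -0.0134 -0.0134
0.005 2 -0.0071 0.0118
0.025 2 -0.0015 0.0002
0.035 2 0.0025 0.0046
s pts [[0.4729, -0.185], [0.5166, -0.1904], [0.4943, -0.2277], [0.4253, -0.164]]
t pts [[0.4689, -0.1861], [0.5132, -0.1871], [0.4988, -0.2218], [0.4281, -0.1649]]
card s 806 x= [0.05477034 0.45360251] std 0.0018833736676976147 y [0.1279 0.1317 0.1331 0.2608 0.2626 0.2656]
card t 100 x= [0.05328274 0.4514307 ] std 0.0004340509564836368 y [0.1335 0.1336 0.1341 0.2573 0.2611 0.2617]
[[-0.    -0.342  0.94 ]
 [ 0.     0.94   0.342]
 [-1.     0.    -0.   ]]
[[195, 108, 65], [192, 104, 62], [181, 96, 56], [143, 62, 43], [214, 89, 72], [191, 105, 68], [181, 97, 58], [168, 80, 53], [205, 84, 68], [182, 93, 56], [188, 99, 59], [192, 106, 64]]
```

Request:
jog_arm(deltas=[[85,0,0.5,0.8,-1,0,0],[85,0,1,1.8,-2.2,0,0],[85,0,1.8,3,-3.5,0,0],[85,0,2.6,4.4,-4.8,0,0],[85,0,3.4,5.8,-6.1,0,0],[85,0,4.2,7.2,-7.4,0,0],[85,0.2,5,8.6,-8.7,0,0],[85,0.4,5.8,10,-10,0,0],[85,0.7,6.6,11.4,-11.3,0,0],[85,1,7.4,12.8,-12.6,0,0],[85,1.3,8.1,14,-13.9,0,0],[85,1.6,8.7,15,-15.2,0,0],[85,1.9,9.1,15.8,-16.5,0,0],[85,2.2,9.3,16.1,-17.8,0,0],[85,2.4,9.36,16.22,-19.1,0,0],[85,2.4,9.36,16.22,-20.4,0,0],[85,2.4,9.36,16.22,-21.5,0,0],[85,2.4,9.36,16.22,-21.97,0,0],[85,2.4,9.36,16.22,-21.97,0,0],[85,2.4,9.36,16.22,-21.97,0,0]])

```text
time: 2.45
position: [0.5062, -0.2053, 0.1548]
tcp_rot: [-0.686, 0.173, 0.686, 0.173]
contact_force: [0.3, -0.1, 0.5]
gripper_width: 0.085
```

```bash
python3 - <<'E'
from h import *
from scipy.spatial.transform import Rotation as R
a=snap("scene");b=snap("top")
A=cv2.resize(a["color"][170:300,260:420],None,fx=5,fy=5,interpolation=2)[:,:,::-1]
B=cv2.resize(b["color"][205:265,330:420],None,fx=6,fy=6,interpolation=2)[:,:,::-1]
cv2.imwrite("pics/a2.png",cv2.resize(np.vstack([A,0*A[:1]]),(640,520)));cv2.imwrite("pics/b2.png",B)
o=manip.get_obs();print(o["time"],o["position"],R.from_quat(o["tcp_rot"]).as_matrix().round(3).tolist(),o["joint_positions"].round(2),o["contact_force"])
E
```

```text
2.55 [ 0.50617063 -0.20536649  0.15482569] [[0.0, -0.473, -0.881], [0.0, -0.881, 0.473], [-1.0, -0.0, 0.0]] [-0.02 -0.1  -0.16 -0.   -1.51  1.1 ] [-0.56199474  0.22576505 -0.13045066]
```

View pics/a2.png

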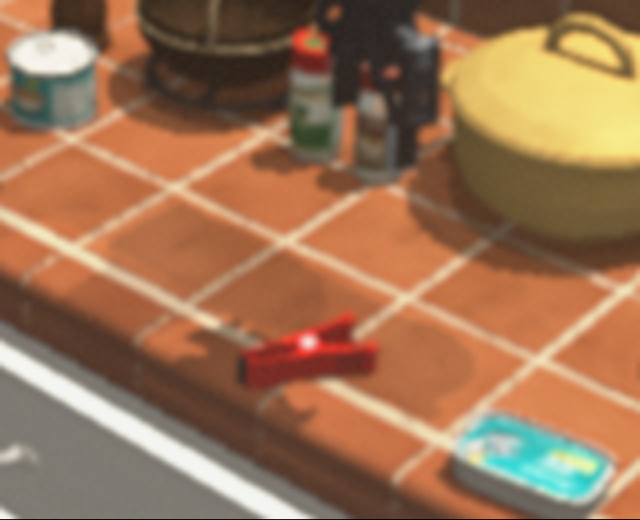

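The clip is unobstructed under the open gripper, with its pin at picture (308,342) and its handle ends at (352,320) and (376,352). The spice jars stand well behind it.

```bash
python3 - <<'E'
from h import *
a=snap("scene");print(manip.tcp_to_tips)
px=[(260+(u+.5)/4-.5,170+(v+.5)/4-.5) for u,v in [(308,342),(352,320),(376,349),(242,362)]]
print(onplane(a,px,.024)[:,:2].round(4).tolist())
print("jars/sardine",onplane(a,[(260+318/4,170+158/4),(260+375/4,170+180/4)],0)[:,:2].round(3).tolist(),onplane(a,[(260+455/4,170+450/4)],0.02)[:,:2])
D=cloud(a);f=a["color"].astype(int);m=(f[...,0]-f[...,1]>110)&(f[...,1]<60);m[:235]=0;m[280:]=0;m[:,:300]=0;m[:,370:]=0
P=D[m];print(len(P),np.median(P,0))
E
```

```text
0.022
[[0.4725, -0.1854], [0.5142, -0.1923], [0.4978, -0.2265], [0.4237, -0.1659]]
jars/sardine [[0.705, -0.011], [0.709, -0.068]] [[ 0.44681059 -0.33259937]]
54 [ 0.47564185 -0.19113727  0.02223125]
```

Request:
jog_arm(deltas=[[85,0.3,0,0,0,0,0],[85,0.9,0,0,0,0,0],[85,1.7,0,0,0,0,0],[85,2.5,0,0,0,0,0],[85,3.3,0,0,0,0,0],[85,4.0,0,0,0,0,0],[80,4.5,0,0,0,0,0],[75,4.8,0,0,0,0,0],[70,5.0,0,0,0,0,0],[65,5.1,0,0,0,0,0],[60,5.1,0,0,0,0,0],[57,5.1,0,0,0,0,0],[57,5.1,0,0,0,0,0]])

```text
time: 3.9
position: [0.5066, -0.2054, 0.0279]
tcp_rot: [0.686, -0.172, -0.685, -0.172]
contact_force: [-0.7, -0.1, -0.1]
gripper_width: 0.0571
```

```bash
python3 - <<'E'
from h import *
a=snap("scene");save(a,"s3",(290,200,400,290),7)
E
```

```text
(no output)
```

View pics/s3.png

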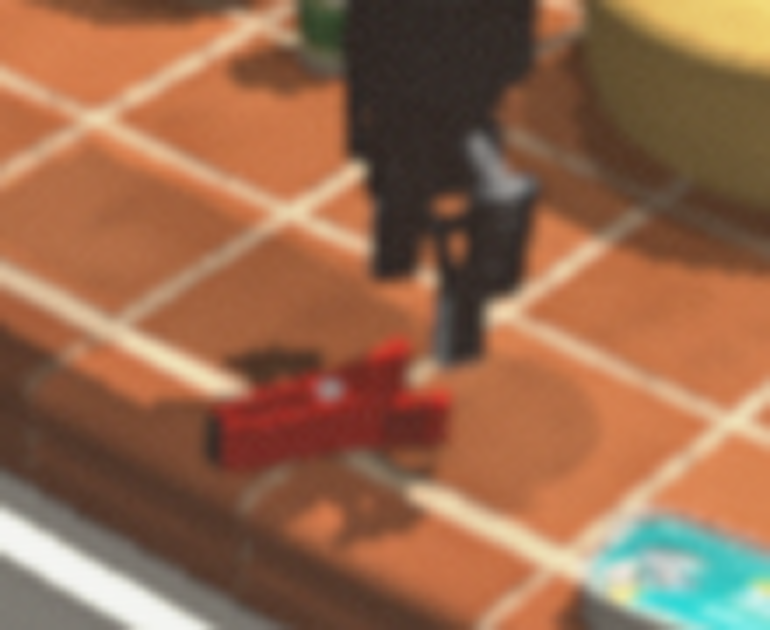

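The near fingertip shows at crop (460,355), behind and right of the handle ends at (400,345) and (445,410). It looks higher or farther back than I expected, so I'll check by projecting the pad tips.

```bash
python3 - <<'E'
from h import *
from scipy.spatial.transform import Rotation as R
a=snap("scene");T=np.linalg.inv(a["T"])
o=manip.get_obs();M=R.from_quat(o["tcp_rot"]).as_matrix();p=o["position"];print(p)
L=[p+M@[.022,s*.0285,0] for s in(-1,1)]+[p, p+M@[.022,0,0]]
r=cv2.Rodrigues(T[:3,:3])[0]
uv=cv2.projectPoints(np.array(L),r,T[:3,3],a["intrinsics"],np.float64(a["dist_coeffs"]))[0].reshape(-1,2)
print(np.array(L).round(3).tolist());print(((uv-[290,200])*7).round())
D=cloud(a);f=a["color"].astype(int).sum(2)
for (u,v) in [(355,249),(346,237),(357,245),(354,246)]: print(u,v,f[v,u],D[v,u].round(4))
E
```

```text
[ 0.5064085  -0.20535859  0.02771033]
[[0.52, -0.18, 0.006], [0.493, -0.23, 0.006], [0.506, -0.205, 0.028], [0.506, -0.205, 0.006]]
[[387. 366.]
 [444. 444.]
 [417. 361.]
 [415. 404.]]
355 249 139 [ 0.4823 -0.2405  0.066 ]
346 237 135 [ 0.5202 -0.1799  0.0592]
357 245 143 [ 0.4871 -0.243   0.078 ]
354 246 194 [ 0.4866 -0.2335  0.0706]
```

```bash
python3 - <<'E'
from h import *
for n in("scene","top"):
    a=snap(n);D=cloud(a);f=a["color"].astype(int)
    d=np.linalg.norm(D[...,:2]-[.5065,-.2055],axis=2)
    k=(d<.09)&(D[...,2]>.03)&(D[...,2]<.3)
    v,u=np.nonzero(k);P=D[k];i=np.argsort(P[:,2])[:12]
    print(n,len(P));
    for j in i: print(u[j],v[j],P[j].round(3),f[v[j],u[j]])
    if n=="scene":
        for v in range(232,262,2): print(v,[(round(float(D[v,u,2]),3)) for u in range(342,362,2)])
o=manip.get_obs();print(o["time"],o["position"],o["joint_positions"].round(3))
E
```

```text
scene 2010
333 258 [ 0.448 -0.192  0.03 ] [143  41  33]
357 252 [ 0.495 -0.239  0.048] [153 101  75]
348 239 [ 0.529 -0.181  0.049] [124  83  59]
347 239 [ 0.527 -0.179  0.049] [102  65  46]
355 252 [ 0.491 -0.235  0.049] [131  90  71]
345 240 [ 0.518 -0.178  0.049] [140  85  55]
356 252 [ 0.491 -0.238  0.05 ] [141  97  73]
347 240 [ 0.521 -0.183  0.05 ] [159  95  61]
343 240 [ 0.512 -0.176  0.051] [143  87  57]
346 239 [ 0.522 -0.179  0.051] [91 60 43]
352 252 [ 0.483 -0.231  0.051] [165 129 106]
354 251 [ 0.489 -0.233  0.052] [85 72 66]
232 [-0.0, 0.077, 0.08, 0.074, 0.118, 0.116, 0.119, 0.132, 0.137, 0.138]
234 [-0.003, 0.07, 0.072, 0.069, 0.067, 0.115, 0.113, 0.125, 0.131, 0.132]
236 [-0.001, 0.065, 0.063, 0.065, 0.061, 0.104, 0.107, 0.121, 0.126, 0.124]
238 [-0.002, 0.057, 0.055, 0.055, 0.002, 0.097, 0.1, 0.113, 0.12, 0.103]
240 [0.001, 0.053, 0.052, -0.004, -0.003, 0.097, 0.096, 0.105, 0.872, 0.103]
242 [0.001, -0.002, -0.001, 0.0, 0.0, 0.084, 0.088, 0.101, 0.104, 0.1]
244 [-0.003, -0.001, -0.003, -0.002, -0.0, 0.079, 0.078, 0.081, 0.076, -0.001]
246 [-0.001, -0.002, -0.0, -0.0
[... 470 characters left out ...]
003, -0.006]
260 [0.017, 0.012, 0.013, 0.011, 0.014, 0.018, 0.012, -0.005, -0.004, -0.0]
top 74
397 234 [ 0.467 -0.251  0.099] [151 128 105]
398 234 [ 0.467 -0.254  0.1  ] [149 128 101]
396 233 [ 0.47  -0.247  0.105] [96 77 63]
397 233 [ 0.469 -0.248  0.112] [81 67 57]
399 234 [ 0.466 -0.254  0.113] [144 122  98]
400 234 [ 0.465 -0.256  0.122] [147 123 100]
399 233 [ 0.468 -0.251  0.13 ] [81 69 62]
401 234 [ 0.464 -0.257  0.132] [148 127 100]
398 232 [ 0.47  -0.247  0.135] [58 51 48]
400 233 [ 0.467 -0.252  0.141] [77 65 55]
399 232 [ 0.47  -0.248  0.142] [78 74 76]
400 232 [ 0.47  -0.251  0.143] [58 52 48]
4.1 [ 0.50629889 -0.20534848  0.02750769] [-0.017 -0.043 -0.342 -0.    -1.271  1.096]
```

The depth readings agree that the fingertips are at z≈0.05. From the reported TCP (z 0.0275) and the stated 22 mm, they should be at about 0.006. I trust the camera and will go down in small steps, watching force and depth.

Request:
jog_arm(deltas=[[62,0.15,0,0,0,0,0],[65,0.35,0,0,0,0,0],[65,0.55,0,0,0,0,0],[65,0.7,0,0,0,0,0],[65,0.8,0,0,0,0,0],[65,0.8,0,0,0,0,0]])

```text
time: 4.7
position: [0.5058, -0.2053, 0.0067]
tcp_rot: [-0.685, 0.172, 0.686, 0.172]
contact_force: [0.1, -0.1, 0.1]
gripper_width: 0.0648
```

```bash
cat > tips.py <<'E'
from h import *
a=snap("scene");D=cloud(a);f=a["color"].astype(int)
o=manip.get_obs();p=o["position"]
d=np.linalg.norm(D[...,:2]-p[:2],axis=2)
dark=(f.max(2)<75)&(f.max(2)-f.min(2)<35)
k=(d<.09)&dark&(D[...,2]>.008)&(D[...,2]<.3)
P=D[k];print(p.round(4),o["gripper_width"],o["contact_force"].round(1))
if 1:
  for s,n in((1,"far/left"),(-1,"near/right")):
    Q=P[(s*((P[:,:2]-p[:2])@[.47,.88])>.01)];Q=Q[np.argsort(Q[:,2])]
    print(n,Q[:4].round(4).tolist(),Q[Q[:,2]<Q[0,2]+.012].mean(0).round(4))
E
python3 tips.py
```

```text
[ 0.5061 -0.2054  0.0071] 0.06509954766158456 [ 0.1 -0.3  0.2]
far/left [[0.5221, -0.1759, 0.0355], [0.519, -0.1746, 0.0365], [0.5168, -0.1727, 0.0367], [0.5278, -0.1787, 0.0373]] [ 0.5226 -0.1773  0.0415]
near/right [[0.4848, -0.2368, 0.0392], [0.4796, -0.244, 0.0421], [0.4812, -0.2463, 0.0424], [0.4858, -0.2462, 0.0432]] [ 0.4824 -0.2446  0.0465]
```

Request:
jog_arm(deltas=[[65,0.15,0,0,0,0,0],[65,0.35,0,0,0,0,0],[64,0.55,0,0,0,0,0],[62,0.7,0,0,0,0,0],[60,0.8,0,0,0,0,0],[58,0.8,0,0,0,0,0],[58,0.8,0,0,0,0,0]])

```text
time: 5.45
position: [0.5062, -0.2054, -0.0127]
tcp_rot: [0.686, -0.172, -0.686, -0.172]
contact_force: [0.2, 1.3, -0.1]
gripper_width: 0.058
```

```bash
python3 tips.py; python3 - <<'E'
from h import *
save(snap("scene"),"s4",(290,200,400,290),7)
E
```

```text
[ 0.5063 -0.2054 -0.0125] 0.05808011070570952 [-0.4 -0.5 -0.4]
far/left [[0.5142, -0.1757, 0.0183], [0.5213, -0.1773, 0.0224], [0.5143, -0.179, 0.0234], [0.5118, -0.1773, 0.024]] [ 0.5187 -0.1796  0.0262]
near/right [[0.4845, -0.2348, 0.0176], [0.4893, -0.2417, 0.0183], [0.4841, -0.2349, 0.0214], [0.4905, -0.244, 0.0223]] [ 0.4852 -0.2409  0.0244]
```

View pics/s4.png

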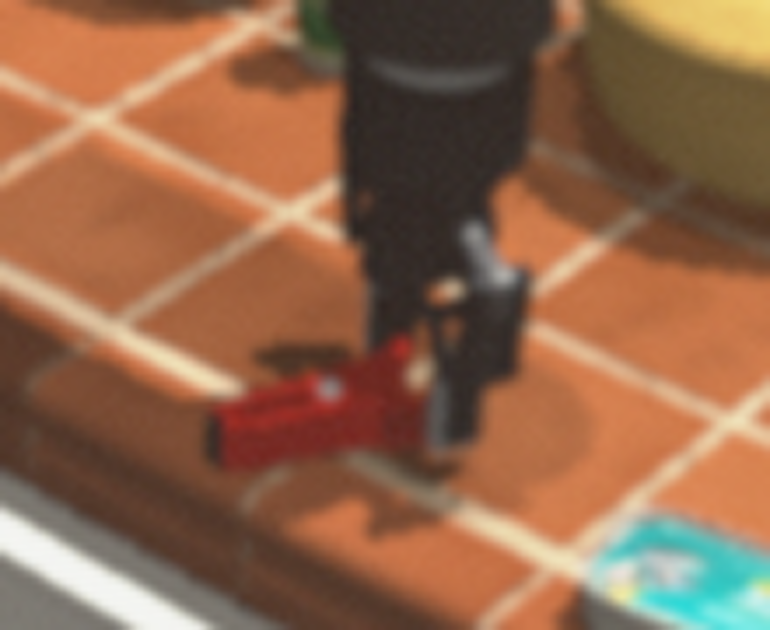

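The fingers straddle the handles: the near pad is at crop (455,440), next to the right handle end, and the far pad is behind the left one. I'll go a bit lower and squeeze.

Request:
jog_arm(deltas=[[58,0.12,0,0.08,0,0,0],[58,0.2,0,0.08,0,0,0],[50,0.2,0,0.08,0,0,0],[42,0.2,0,0.08,0,0,0],[36,0.2,0,0.08,0,0,0],[30,0.2,0,0.08,0,0,0],[24,0.2,0,0.08,0,0,0],[15,0.2,0,0.08,0,0,0],[10,0.2,0,0.08,0,0,0],[10,0.2,0,0.08,0,0,0],[10,0.2,0,0.08,0,0,0]])

```text
time: 6.65
position: [0.506, -0.205, -0.0151]
tcp_rot: [0.687, -0.172, -0.685, -0.172]
contact_force: [-1.4, 0.5, 9.9]
gripper_width: 0.0182
```

```bash
python3 tips.py; python3 - <<'E'
from h import *
save(snap("scene"),"s5",(290,200,400,290),7)
E
```

```text
[ 0.506  -0.205  -0.0151] 0.017810285722846264 [-1.4  1.2 10.8]
far/left [[0.5106, -0.1928, 0.0249], [0.5053, -0.1928, 0.0347], [0.5096, -0.1928, 0.0394], [0.5049, -0.1891, 0.0436]] [ 0.5079 -0.1928  0.0298]
near/right [[0.4947, -0.2239, 0.01], [0.4943, -0.2171, 0.0103], [0.4904, -0.2236, 0.0122], [0.4939, -0.2208, 0.0124]] [ 0.4942 -0.222   0.0156]
```

View pics/s5.png

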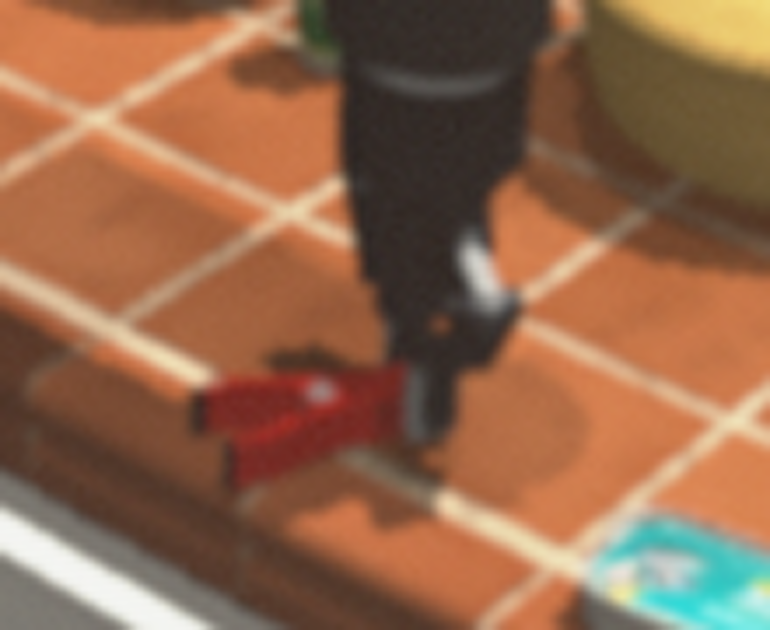

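The clip is squeezed open: its jaw tips are apart at crop (200,410) and (232,470). The near pad is at (430,405). I'll lift gently and check the grip holds.

Request:
jog_arm(deltas=[[10,-0.1,0,0,0,0,0],[10,-0.3,0,0,0,0,0],[10,-0.6,0,0,0,0,0],[10,-1.0,0,0,0,0,0],[10,-1.5,0,0,0,0,0],[10,-2.1,0,0,0,0,0],[10,-2.8,0,0,0,0,0],[10,-3.5,0,0,0,0,0],[10,-4.1,0,0,0,0,0],[10,-4.4,0,0,0,0,0],[10,-4.4,0,0,0,0,0],[10,-4.4,0,0,0,0,0]])

```text
time: 7.95
position: [0.5041, -0.2042, 0.0916]
tcp_rot: [-0.685, 0.172, 0.686, 0.172]
contact_force: [-0.2, -0.2, -0.6]
gripper_width: 0.0181
```

```bash
cat > clip.py <<'E'
from h import *
from scipy.spatial.transform import Rotation as R
def red(s,tool,ax):
    f=s["color"].astype(float);D=cloud(s);r,g,b=f[...,0],f[...,1],f[...,2]
    d=D[...,:2]-tool[:2];t=d@ax;q=d@np.array([-ax[1],ax[0]])
    z0=tool[2]
    m=(t>-.01)&(t<.11)&(abs(q)<.04)&(r>70)&(g/(r+1)<.45)&(D[...,2]>.04)
    return D[m],t[m],q[m],m
if __name__=="__main__":
    o=manip.get_obs();M=R.from_quat(o["tcp_rot"]).as_matrix();ax=M[:2,2]
    print(o["time"],o["position"].round(4),"w",o["gripper_width"],"F",o["contact_force"].round(1),"clip x dir",np.degrees(np.arctan2(ax[1],ax[0])).round(2))
    for n in("scene","top"):
        s=snap(n);P,t,q,m=red(s,o["position"],ax)
        print(n,len(P))
        if len(P)<5: continue
        print("z",np.percentile(P[:,2],[2,10,50,90,98]).round(4))
        for lo in np.arange(-.01,.11,.01):
            i=(t>=lo)&(t<lo+.01)
            if i.any():print(lo.round(3),i.sum(),"q",q[i].min().round(4),q[i].max().round(4),"z",P[i,2].min().round(3),P[i,2].max().round(3))
E
python3 clip.py
```

```text
7.95 [ 0.5041 -0.2042  0.0916] w 0.018144555382243525 F [-0.2 -0.2 -0.6] clip x dir 151.8
scene 297
z [0.1084 0.1123 0.1225 0.1303 0.1321]
0.0 2 q -0.005 -0.0029 z 0.128 0.13
0.01 25 q -0.0068 0.015 z 0.113 0.131
0.02 30 q -0.0065 0.014 z 0.111 0.132
0.03 28 q -0.0062 0.0136 z 0.11 0.252
0.04 25 q -0.0122 0.0141 z 0.112 0.131
0.05 48 q -0.0158 0.0192 z 0.108 0.132
0.06 49 q -0.0188 0.0222 z 0.107 0.133
0.07 53 q -0.021 0.0228 z 0.107 0.132
0.08 37 q -0.0227 0.0267 z 0.108 0.132
top 94
z [0.1093 0.1173 0.1284 0.1323 0.1341]
0.02 9 q -0.0091 0.0103 z 0.124 0.134
0.03 14 q -0.0097 0.0105 z 0.111 0.133
0.04 13 q -0.0108 0.0119 z 0.108 0.133
0.05 15 q -0.0145 0.0155 z 0.113 0.134
0.06 14 q -0.019 0.0176 z 0.106 0.135
0.07 16 q -0.0211 0.0205 z 0.114 0.134
0.08 13 q -0.0215 0.0208 z 0.115 0.131
```

The clip was lifted level and symmetric. Its jaws are fully open, and its mid-height is at reported TCP z + 0.0285. Next I move to a stand-off pose, turned to the card's direction.

Request:
jog_arm(deltas=[[10,0,-0.1,0.1,0.2,0,0],[10,0,-0.35,0.3,0.6,0,0],[10,0,-0.7,0.6,1.2,0,0],[10,0.1,-1.1,1.0,1.9,0,0],[10,0.1,-1.5,1.4,2.6,0,0],[10,0.2,-2.0,1.8,3.4,0,0],[10,0.3,-2.5,2.2,4.2,0,0],[10,0.4,-3.0,2.6,5.0,0,0],[10,0.5,-3.5,3.0,5.8,0,0],[10,0.6,-4.0,3.5,6.6,0,0],[10,0.7,-4.5,3.9,7.4,0,0],[10,0.8,-4.9,4.3,8.2,0,0],[10,0.9,-5.3,4.7,8.9,0,0],[10,1.0,-5.7,5.0,9.5,0,0],[10,1.05,-6.0,5.3,10.0,0,0],[10,1.1,-6.25,5.5,10.4,0,0],[10,1.15,-6.4,5.6,10.7,0,0],[10,1.18,-6.45,5.67,10.82,0,0],[10,1.18,-6.45,5.67,10.82,0,0],[10,1.18,-6.45,5.67,10.82,0,0]])

```text
time: 10.05
position: [0.4556, 0.0046, 0.0627]
tcp_rot: [-0.486, 0.513, 0.486, 0.513]
contact_force: [0.0, 0.2, -0.1]
gripper_width: 0.0184
```

```bash
python3 clip.py; python3 - <<'E'
from h import *
a=snap("scene");b=snap("top")
A=cv2.resize(a["color"][150:260,215:355],None,fx=4,fy=4,interpolation=2);B=cv2.resize(b["color"][200:260,220:345],None,fx=4.48,fy=4.48,interpolation=2)
B=cv2.resize(B,(560,269));cv2.imwrite("pics/c6.png",np.vstack([A,B])[:,:,::-1][:600] if 440+269<=600 else cv2.resize(np.vstack([A,B])[:,:,::-1],(473,599)))
for n,s in(("s",a),("t",b)):
    D=cloud(s);r=D.reshape(-1,3)
    Q=r[(r[:,2]>.13)&(r[:,2]<.164)&(r[:,1]>.12)&(r[:,1]<.28)&(r[:,0]>.45)&(r[:,0]<.485)]
    p=np.polyfit(Q[:,1],Q[:,0],1);print(n,len(Q),p,"x@.132",np.polyval(p,.132),"ymin",np.sort(Q[:,1])[:6].round(4))
    Q=r[(r[:,2]>.06)&(r[:,2]<.164)&(r[:,1]>.124)&(r[:,1]<.14)&(r[:,0]>.45)&(r[:,0]<.475)]
    print(len(Q),"edge band x",np.percentile(Q[:,0],[5,50,95]).round(4),"y",np.percentile(Q[:,1],[2,10,50]).round(4))
E
```

```text
10.05 [0.4556 0.0046 0.0627] w 0.018391980521290794 F [ 0.   0.2 -0.1] clip x dir 86.91
scene 111
z [0.0808 0.0837 0.0919 0.1007 0.1044]
-0.01 17 q -0.0096 0.0007 z 0.083 0.101
0.0 2 q -0.0142 -0.0075 z 0.091 0.1
0.01 2 q 0.0116 0.0379 z 0.097 0.126
0.02 6 q 0.0077 0.0111 z 0.086 0.095
0.03 14 q 0.0064 0.0134 z 0.08 0.1
0.04 13 q 0.0082 0.0173 z 0.08 0.103
0.05 18 q 0.0086 0.0202 z 0.082 0.105
0.06 16 q 0.0092 0.0219 z 0.08 0.102
0.07 18 q 0.014 0.0202 z 0.083 0.105
0.08 5 q 0.0139 0.0203 z 0.085 0.101
top 0
s 250 [0.05233061 0.45394109] x@.132 0.46084872959028733 ymin [0.1317 0.1324 0.1326 0.1329 0.133  0.1338]
66 edge band x [0.4584 0.4608 0.466 ] y [0.1311 0.1323 0.1355]
t 37 [0.0356286  0.45625572] x@.132 0.460958693534319 ymin [0.1621 0.1716 0.1743 0.1744 0.1808 0.1837]Traceback (most recent call last):
  File "<stdin>", line 10, in <module>
    return _quantile_unchecked(
        a, q, axis, out, overwrite_input, method, keepdims, weights)
    return _ureduce(a,
                    func=_quantile_ureduce_func,
    ...<5 lines>...
                    overwrite_input=overwrite_input,
                    method=method)
    r = func(a, **kwargs)
    result = _quantile(arr,
                       quantiles=q,
    ...<2 lines>...
                       out=out,
                       weights=wgt)
    slices_having_nans = np.isnan(arr[-1, ...])
                                  ~~~^^^^^^^^^
IndexError: index -1 is out of bounds for axis 0 with size 0
```

View pics/c6.png

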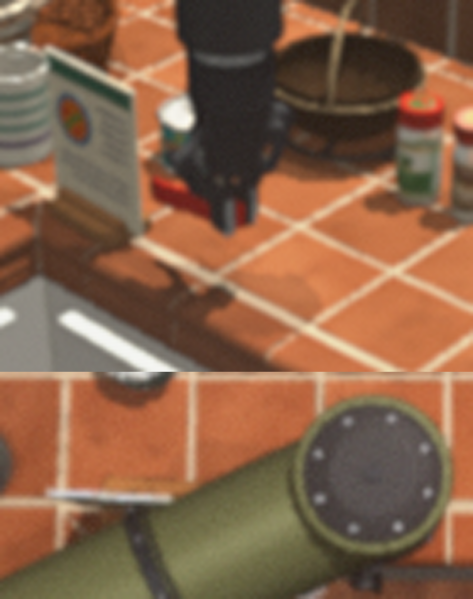

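The scene view (upper part) shows the clip ahead of the gripper, with its front jaw at (165,185) pointing at the card edge at (140,215). In the top view the arm hides the clip. The measurements say straight ahead, so I go in slowly.

Request:
jog_arm(deltas=[[10,0,0,0.15,0,0,0],[10,0,0,0.3,0,0,0],[10,0,0,0.5,0,0,0],[10,0,0,0.7,0,0,0],[10,0,0,0.9,0,0,0],[10,0,0,1.1,0,0,0],[10,0,0,1.3,0,0,0],[10,0,0,1.5,0,0,0],[10,0,0,1.65,0,0,0],[10,0,0,1.8,0,0,0],[10,0,0,1.8,0,0,0],[10,0,0,1.8,0,0,0]])

```text
time: 11.45
position: [0.4581, 0.0497, 0.0628]
tcp_rot: [-0.486, 0.513, 0.486, 0.513]
contact_force: [0.5, -0.1, -0.7]
gripper_width: 0.0177
```

```bash
python3 clip.py; python3 - <<'E'
from h import *
a=snap("scene");save(a,"s7",(225,165,305,225),10)
D=cloud(a)
for v in range(186,206,2): print(v,[tuple((D[v,u]*1000).round().astype(int).tolist()) for u in range(248,264,2)])
E
```

```text
11.45 [0.4581 0.0497 0.0628] w 0.017747446370047017 F [ 0.5 -0.1 -0.7] clip x dir 86.89
scene 102
z [0.0828 0.0848 0.0926 0.0998 0.1039]
-0.01 14 q -0.0103 0.0397 z 0.085 0.128
0.0 1 q -0.0095 -0.0095 z 0.101 0.101
0.02 12 q 0.0077 0.0127 z 0.087 0.099
0.03 8 q 0.0062 0.0124 z 0.081 0.098
0.04 17 q 0.0079 0.0177 z 0.082 0.102
0.05 16 q 0.0098 0.0164 z 0.083 0.105
0.06 15 q 0.0112 0.0206 z 0.083 0.104
0.07 11 q 0.0111 0.0225 z 0.084 0.101
0.08 8 q 0.0146 0.0176 z 0.085 0.1
top 0
186 [(460, 161, 126), (461, 153, 128), (463, 146, 130), (462, 136, 134), (631, 317, 1), (640, 315, -2), (412, 53, 184), (413, 46, 186)]
188 [(462, 165, 116), (460, 152, 122), (462, 145, 124), (464, 138, 125), (624, 309, -2), (407, 56, 179), (411, 52, 178), (410, 43, 182)]
190 [(461, 164, 110), (465, 159, 110), (464, 148, 115), (395, 60, 175), (395, 52, 178), (399, 48, 178), (407, 48, 175), (413, 47, 173)]
192 [(462, 166, 102), (460, 153, 107), (461, 145, 110), (398, 64, 166), (393, 51, 173), (393, 41, 177), (401, 42, 173), (407, 40, 172)]
194 [(460, 164, 96), (460, 154, 100), (461, 146, 103), (458, 133, 109), (400, 58, 161), (397, 47, 166), (399, 40, 168), (404, 37, 167)]
196 [(463, 168, 86), (462, 157, 91), (465, 151, 92), (463, 140, 97), (585, 268, -3), (405, 56, 153), (399, 40, 162), (406, 40, 159)]
198 [(462, 168, 79), (446, 139, 97), (448, 132, 99), (460, 136, 93), (575, 256, -2), (577, 249, -1), (408, 51, 147), (403, 37, 154)]
200 [(466, 173, 68), (445, 138, 91), (446, 131, 93), (444, 119, 99), (450, 116, 97), (450, 107, 101), (414, 58, 135), (417, 53, 136)]
202 [(462, 168, 65), (446, 140, 83), (439, 122, 93), (444, 119, 92), (445, 111, 94), (452, 110, 92), (451, 100, 96), (422, 59, 125)]
204 [(466, 173, 54), (464, 162, 59), (445, 130, 80), (443, 119, 85), (450, 117, 83), (451, 110, 85), (450, 99, 90), (455, 96, 89)]
```

View pics/s7.png

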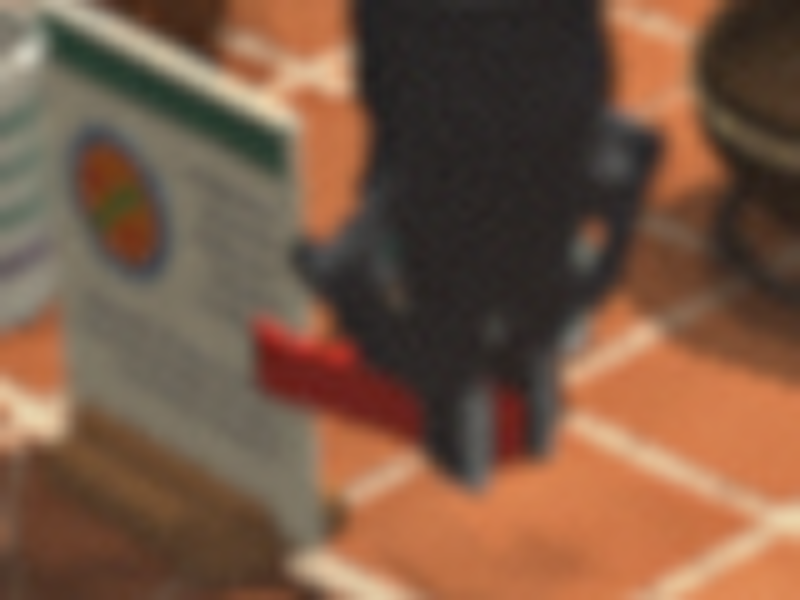

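The front jaw tip at crop (258,350) overlaps the card, in front of it and clear of its face. Depth puts the jaw's outside at x≈0.445 and the card face at x≈0.462. The force is near zero. I advance the last 11 mm.

Request:
jog_arm(deltas=[[10,0,0,0.12,0,0,0],[10,0,0,0.25,0,0,0],[10,0,0,0.36,0,0,0],[10,0,0,0.44,0,0,0],[10,0,0,0.44,0,0,0],[10,0,0,0.44,0,0,0],[10,0,0,0.44,0,0,0],[10,0,0,0.44,0,0,0]])

```text
time: 12.4
position: [0.4587, 0.0606, 0.0628]
tcp_rot: [-0.486, 0.513, 0.486, 0.513]
contact_force: [-0.3, -0.3, -1.1]
gripper_width: 0.0179
```

```bash
python3 clip.py; python3 - <<'E'
from h import *
a=snap("scene");save(a,"s8",(225,165,305,225),10)
D=cloud(a).reshape(-1,3);f=a["color"].reshape(-1,3).astype(float)
k=(f[:,1]/(f[:,0]+1)<.5)&(f[:,0]>80)&(abs(D[:,2]-.091)<.014)&(D[:,1]>.125)&(D[:,1]<.16)&(D[:,0]<.457)
print("front jaw beyond edge:",k.sum(),"y max",np.sort(D[k,1])[-4:].round(4),"x med",np.median(D[k,0]).round(4))
k=(D[:,2]>.06)&(D[:,2]<.164)&(D[:,1]>.13)&(D[:,1]<.262)&(abs(D[:,0]-.465)<.008)
print("card fit",np.polyfit(D[k,1],D[k,0],1))
E
```

```text
12.4 [0.4587 0.0606 0.0628] w 0.017872476915424568 F [-0.3 -0.3 -1.1] clip x dir 86.88
scene 99
z [0.0806 0.0833 0.0927 0.1005 0.1021]
-0.01 17 q -0.0104 0.0001 z 0.084 0.102
0.01 1 q 0.0111 0.0111 z 0.091 0.091
0.02 7 q 0.0077 0.0117 z 0.089 0.101
0.03 10 q 0.0061 0.0122 z 0.081 0.1
0.04 12 q 0.0086 0.0122 z 0.083 0.101
0.05 19 q 0.0079 0.0197 z 0.082 0.102
0.06 14 q 0.0114 0.0202 z 0.081 0.101
0.07 14 q 0.0129 0.0206 z 0.08 0.102
0.08 5 q 0.0151 0.0194 z 0.081 0.099
top 0
front jaw beyond edge: 31 y max [0.1437 0.144  0.1445 0.1448] x med 0.446
card fit [0.05240087 0.45387515]
```

View pics/s8.png

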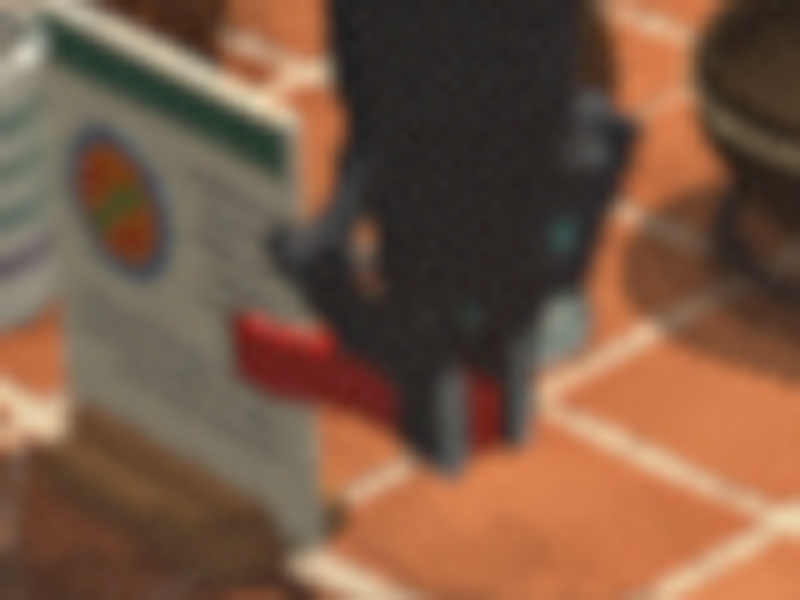

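The jaw reaches about 15 mm past the card edge with no contact. I add 3 mm of depth, then settle.

Request:
jog_arm(deltas=[[10,0,0,0.06,0,0,0],[10,0,0,0.12,0,0,0],[10,0,0,0.12,0,0,0],[10,0,0,0.12,0,0,0],[10,0,0,0.12,0,0,0]])

```text
time: 13.05
position: [0.4589, 0.0636, 0.0628]
tcp_rot: [-0.486, 0.513, 0.486, 0.513]
contact_force: [0.1, -0.8, -1.2]
gripper_width: 0.0182
```

```bash
python3 - <<'E'
from h import *
o=manip.get_obs();print(o["time"],o["position"],o["gripper_width"],o["contact_force"],o["wrist_torque"])
if np.linalg.norm(o["contact_force"])<3 and abs(o["gripper_width"]-.018)<.002: print(manip.job_done())
E
```

```text
13.05 [0.45887242 0.0636324  0.06280145] 0.018219681076472174 [ 0.12648775 -0.75741625 -1.1815446 ] [-0.04630528 -0.0249041  -0.00931961]
the job is handed in; nothing more can be done
None
```

I picked up the clip by its handles, squeezed it fully open and lifted it level. I then brought its jaws over the card's right-hand edge, about 91 mm up. I handed the job in at 13.05 s with the clip still held open.

**Last checks:**
- **Position:** the tips are an estimated 18 mm past the card edge. That comes from a depth reading taken just before the final 3 mm advance.
- **Front jaw:** its outer face stood about 16 mm in front of the card.
- **Contact:** the force on the tool was about 1.4 N, most of it along z and about the clip's weight, with no sign of touching the card.
- **Grip:** the finger opening held steady at about 18 mm.

**Not seen or not matching:**
- **Rear jaw:** neither camera could see it at the end. That it is clear of the card rests on the jaws measuring symmetric after the lift and on the low force.
- **Tool height:** the fingertips stood about 40 mm higher than the reported tool height and the stated 22 mm tip distance imply. I used the camera heights instead.
- **Finger opening:** it reads 18 mm, against the stated 23 mm over the squeezed handles. The jaws measured fully open even so.
- **Worktop contact:** there was a brief push of about 10 N during the squeeze, probably the fingertips touching the worktop.

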